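Free the wedged cup and sort both cups to dry

ROBOT

A 6-joint arm with a two-finger parallel gripper is mounted at the origin on a cart in front of the work surface, level with it; the furniture and walls round the work are solid. World frame = base frame: x ahead of the robot, y to its left, z up, the work surface at z = 0. Lengths are in mm, angles in degrees, forces in N, time in s.
With the tool pointing down it reaches from about 350 to 850 mm from the base axis. Payload 8.1 kg.
Tool frame: the origin (TCP) lies at the very end of the fingers, on their centre line; the grasp point (between the pads) lies 19 mm behind it (r.grip_depth is the distance from the TCP to the grasp point, in mm); y points along the fingers, z is the direction in which the jaws open and shut, and the axes are right-handed (so a half turn about y gives the same grasp; the last joint's range is limited). The gripper opens to 85 mm and grips with 20 to 120 N. Pads are 22 mm wide; open, the fingers measure 114 mm over their backs; the gripper's body (76 mm by 85 mm) begins 54 mm behind the grasp point. The pads swing forward as they close: fully open they stand 13 mm farther back than shut.
Start: joints at [-4.893, 7.471, 85.268, -0, 87.261, -4.893], TCP at [600.004, 0.022, 231.292] pointing down, gripper open.
Joint ranges: [-169.43, 169.43], [-51.17, 129.36], [1.28, 143.12], [-76.62, 256.62], [0, 156.53], [-152.29, 152.29]. Speed limits (degrees/s): [136.94, 136.94, 159.86, 180, 180, 180].

INTERFACE

Orientations are given as [roll, pitch, yaw] about the fixed x, y, z axes, in that order (R = Rz(yaw) Ry(pitch) Rx(roll)).
In Python, from bench import readout, eyes, r gives the robot as it stands. The module is installed in compiled form; this text tells all that it offers.
- The arm moves only by the tool move_arm, never from a script. Its argument "motion" is text: rows parted by semicolons, each of 6 numbers parted by spaces: the shift along the world's x, y, z in cm, then the turn, a rotation vector about the world's x, y, z in degrees. A call has 1 to 10 rows; each row is the pose to reach, as a shift and turn from the pose commanded when the call began; what a row does not reach only later rows make up. A row lasts 1/12 s, in which the tool goes at most 41.7 mm and 7.16 degrees, less where a joint would pass 70% of its speed; a pose out of reach is approached as far as the arm can. A call with a gripper value outside its range is refused whole. "fingers" is the finger opening in cm, from 0 to 8.54, set as the call begins (left out, the last holds). The fingers move at their own pace and stop on an object; "squeeze" is the grip in N (left out, the last holds). Time passes only in rows, so rows that repeat a pose let the fingers close. It gives the time, the measured TCP pose, the force and the opening at its end, in the units of the state.
- readout.sense(): the state, without advancing time (a new reading comes with each control period).
- eyes.snapshot(name): name is "scene" or "side" or "wrist"; returns a dict with "image" (400x640x3 uint8, blue, green, red), "fx", "fy", "cx", "cy" (pixels), "dist_coeffs" ([k1, k2, p1, p2, k3] as OpenCV has them; the pictures are not rectified), "world_to_cam" (4x4, takes a point from world to camera coordinates). Camera axes: x right, y down, z forward; pixel columns grow to the right and rows downward; lengths in mm; the calibration is good to about 2 mm. A picture is of the moment at which its call begins. There is no depth.
- r.hand_in(): hands the job in, once; it reports no verdict.
The state is a dict: "time": time; "joint_pos": joint angles; "qd": joint speeds; "joint_efforts": joint torques, N m; "tool_pos": TCP position; "tcp_rot": TCP orientation; "ft_force": force on the tool from outside, world axes, zero at the start; "wrist_torque": the same for the moment, N m; "finger_gap": finger opening in mm.
Only numpy, scipy, OpenCV 4.12 (cv2) and the standard library are available. Lean on these libraries where they do the work, as an engineer would, in place of code of your own. Each camera call takes 0.05 s, during which the arm holds its last target. There are 200 camera calls.

TASK

A narrow steel cup is wedged over a wider steel tumbler in the leaning wire rack, so neither can dry. Pull the narrow cup straight off along its own axis, leaving the tumbler behind in the rack, and set it down gently, mouth down, on the floor of the white tray where one like it already stands; then take the tumbler out of the rack and set it down gently, mouth down, on the wooden board where its own kind stands. Do not knock against the two cups already standing there.

Things in the scene. Friction and masses are not known exactly. Their poses are not given: they have to be found in the camera images.
- cup_mid (a point): Narrow steel cup, top of the leaning stack: tapered, 104 mm base to mouth, 56 mm across its closed base, 75 mm at the mouth; 0.15 kg. Point: on its axis, half-way. z axis: from closed base out of the mouth (down the stack). Wedged mouth down over the tumbler by about 30 mm, held by friction alone (a few newtons along the axis free it). Its sides near the base are free: grasp 58 mm wide there.
- tumbler_mid (a point): Wider steel tumbler, lower in the stack: 101 mm base to mouth, 62 mm across its closed base, 79 mm at the mouth; 0.32 kg, loose. Point: on its axis, half-way. z axis: from closed base out of the mouth. Stands mouth down on the rack's tilted ledge, leaning about 35 degrees from vertical. With the cup off, its base end is free: grasp 64 mm wide there, draw it up along its axis.
- rack: Fixed leaning rack: wooden foot 150 x 120 x 10 mm, tilted ledge, two steel wire rails that bear the tumbler on its low side up to 50 mm from its mouth; about 80 mm high. Origin: centre of the foot's underside. The stack leans towards the rack's -x, roughly towards the robot.
- tray: White tray, 170 x 240 mm, fixed. Origin: centre of its underside; x along its short side, y along its long side (roughly to and from the robot). Floor 4 mm above the origin, 146 x 216 mm inside low walls 24 mm high. A narrow steel cup stands on its far half, about 60 mm beyond the middle; the near half is free.
- board: Brown wooden cutting board, 170 x 250 mm, 21 mm thick, flat, fixed. Origin: centre of its underside; x along its short side, y along its long side (roughly to and from the robot). A wide steel tumbler stands on its far half, about 60 mm beyond the middle; the near half is free.
- spare_cup_mid (a point): The narrow steel cup that already stands mouth down on the tray (same size as the other); point on its axis half-way up. Not to be knocked.
- spare_tumbler_mid (a point): The wide steel tumbler that already stands mouth down on the board (same size as the other); point on its axis half-way up. Not to be knocked.

How it is judged:
By the outcome, as a careful person would: the job done as asked, in the order asked, and still so for the second after the job is handed in, with the robot touching nothing.
It also fails if it takes over 59 s, if anything falls off the work surface, if the arm or the gripper's body presses on something with over 40 N, if the wrist force passes 120 N, or if a joint passes its speed limit or range.

## Working session

There is one attempt and no reset: what is moved stays moved. The work goes in short steps, Python scripts to look and compute and a tool call to move; the robot and the scene stay as the last step left them, time stands still between calls to the robot, and variables do not carry over. Pictures are saved under pics/ and viewed, about 8 in all and at most 12, crops included, and the job is handed in when it is done.

Besides the shell and the picture viewer there is one more tool, called as a command line: name --argument value ..., lists and objects as JSON in quotes. move_arm: Moves the arm, as the interface text tells. Its arguments: {"type":"object","properties":{"motion":{"type":"string"},"fingers":{"type":"number"},"squeeze":{"type":"number"}},"required":["motion"]}

```bash
mkdir -p pics; python3 - <<'E'
from bench import readout, eyes, r
import cv2, numpy as np, pickle
d={}
for n in ["scene","side","wrist"]:
    s=eyes.snapshot(n); d[n]=s; cv2.imwrite(f"pics/{n}0.png",s["image"])
    C=np.linalg.inv(s["world_to_cam"]); print(n,s["fx"],s["cx"],s["cy"],np.round(s["dist_coeffs"],3),C[:3,3].round(),C[:3,2].round(2))
pickle.dump(d,open("d0.pkl","wb"))
print(readout.sense())
E
```

```text
scene 411.8638181212015 319.7677515950008 201.88856701196462 [-0.043  0.     0.     0.     0.   ] [126. 857. 590.] [ 0.39 -0.81 -0.44]
side 464.7445696515857 323.0164311807882 195.86790779363358 [-0.051  0.     0.     0.     0.   ] [ 21. 761. 527.] [ 0.52 -0.75 -0.41]
wrist 306.6023838829724 321.5394789280749 202.07442785206325 [-0.03  0.    0.    0.    0.  ] [600.  68. 373.] [-0.   -0.27 -0.96]
{'time': 0.15, 'joint_pos': array([-4.89332576e+00,  7.50305897e+00,  8.53151167e+01,  2.32170268e-04,
        8.72603033e+01, -4.89315938e+00]), 'qd': array([ 0.00623108, -0.12074113, -0.21118687,  0.04993003, -0.04785555,
       -0.0501576 ]), 'joint_efforts': array([ 1.01583330e-03, -5.70061326e+01, -5.01160097e+01, -1.39109225e-04,
        9.69119486e-03, -7.10949371e-05]), 'tool_pos': array([5.99589285e+02, 5.61991490e-02, 2.30505763e+02]), 'tcp_rot': array([-9.00781731e+01,  6.92513405e-03, -9.00001824e+01]), 'ft_force': array([ 0.16834689, -0.27905761,  0.04962346]), 'wrist_torque': array([0.00076129, 0.00261426, 0.02806683]), 'finger_gap': 85.85864817834043}
```

View pics/scene0.png

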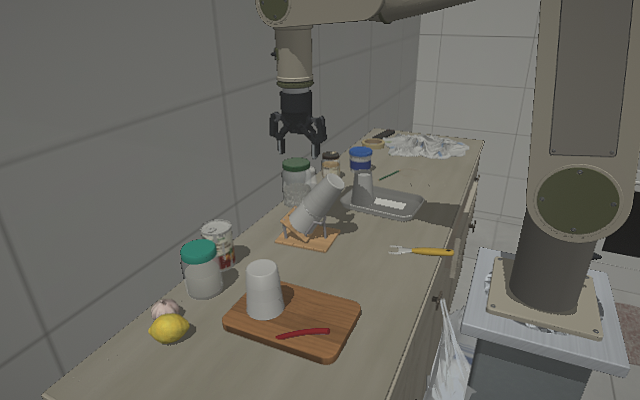

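View pics/side0.png

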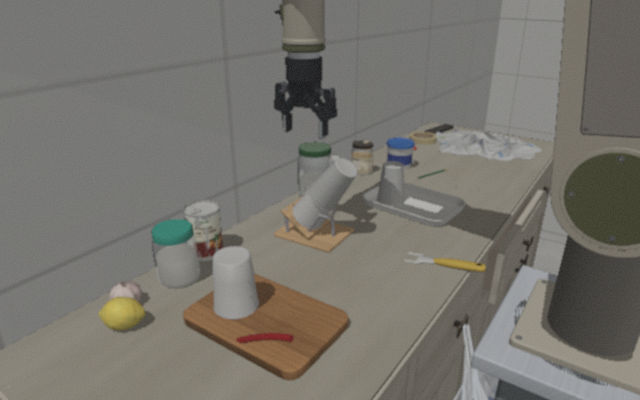

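The scene shows the stack at about (318,205), the board at (290,320) with its tumbler at (264,290), and the tray at (388,202) with its cup at (363,188). A red object lies on the board's near edge, and there is a white patch in the tray. Next is the wrist view.

View pics/wrist0.png

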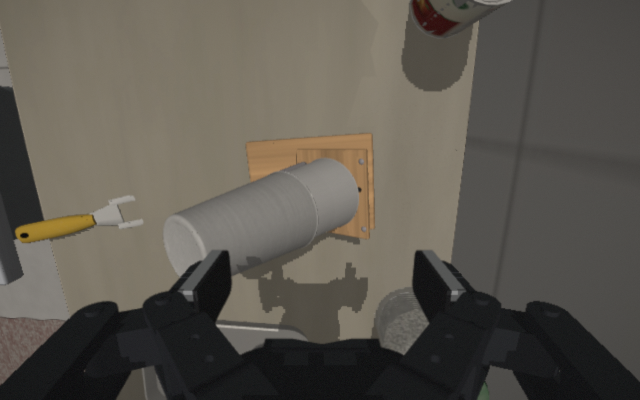

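```bash
python3 - <<'E'
import pickle,cv2,numpy as np
d=pickle.load(open("d0.pkl","rb"))
a=cv2.resize(d["scene"]["image"][150:260,260:440],None,fx=4,fy=4,interpolation=cv2.INTER_CUBIC)
cv2.imwrite("pics/c1.png",a[:, :720])
E
```

```text
(no output)
```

View pics/c1.png

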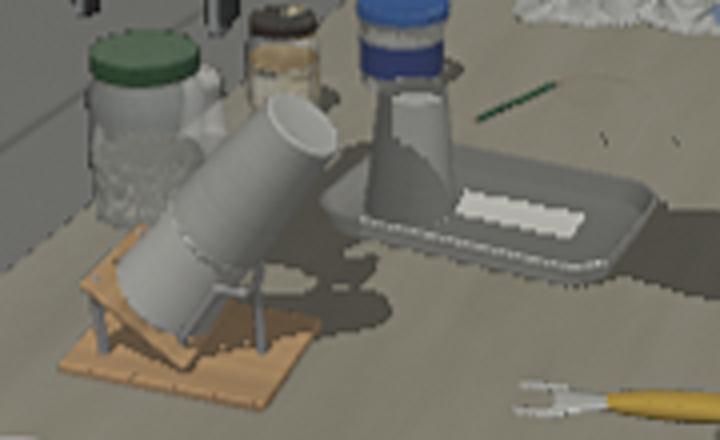

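The wrist view shows the stack axis running from the base disc near (187,245) to the tumbler mouth near (345,190). In the scene crop the cup base is at about (336,182). Next I'll measure the stack from a crop composite, and the board, tray and spares from masks.

```bash
cat > h.py <<'E'
import numpy as np,cv2,pickle
def ray(s,uv):
    uv=np.asarray(uv,float).reshape(-1,1,2)
    K=np.array([[s["fx"],0,s["cx"]],[0,s["fy"],s["cy"]],[0,0,1]])
    n=cv2.undistortPoints(uv,K,np.array(s["dist_coeffs"]))[:,0]
    C=np.linalg.inv(s["world_to_cam"]); d=np.c_[n,np.ones(len(n))]@C[:3,:3].T
    return C[:3,3],d/np.linalg.norm(d,axis=1)[:,None]
def plane(s,uv,z):
    o,d=ray(s,uv); return o+d*((z-o[2])/d[:,2])[:,None]
def tri(obs):
    A=0;b=0
    for s,uv in obs:
        o,d=ray(s,uv);P=np.eye(3)-np.outer(d[0],d[0]);A=A+P;b=b+P@o
    x=np.linalg.solve(A,b)
    res=[]
    for s,uv in obs:
        o,d=ray(s,uv);P=np.eye(3)-np.outer(d[0],d[0]);res.append(np.linalg.norm(P@(x-o)))
    return x,np.round(res,1)
def proj(s,p):
    M=s["world_to_cam"];K=np.array([[s["fx"],0,s["cx"]],[0,s["fy"],s["cy"]],[0,0,1]])
    return cv2.projectPoints(np.asarray(p,float).reshape(-1,1,3),cv2.Rodrigues(M[:3,:3])[0],M[:3,3],K,np.array(s["dist_coeffs"]))[0][:,0]
E
python3 - <<'E'
from h import *
d=pickle.load(open("d0.pkl","rb"))
for n,z in(("scene",21),("side",21)):
    s=d[n];h=cv2.cvtColor(s["image"],cv2.COLOR_BGR2HSV)
    m=cv2.inRange(h,(5,110,60),(18,255,255)); m[:255]=0
    c=max(cv2.findContours(cv2.morphologyEx(m,cv2.MORPH_CLOSE,np.ones((5,5))),0,1)[0],key=cv2.contourArea)
    P=plane(s,c[:,0].astype(float),21)[:,:2].astype(np.float32)
    print(n,"board",cv2.minAreaRect(P))
    m=cv2.inRange(h,(170,120,40),(180,255,255))|cv2.inRange(h,(0,170,40),(4,255,255)); m[:300]=0
    q=np.argwhere(m)[:,::-1].astype(float); print("red",len(q)); print(plane(s,[q[q[:,0].argmin()],q[q[:,0].argmax()],q.mean(0)],21).round())
w=d["wrist"]["image"][140:300,150:370]; s=d["side"]["image"][148:248,270:360]
A=cv2.resize(w,(660,480),interpolation=cv2.INTER_CUBIC)
cv2.imwrite("pics/c2.png",A[:, :660])
cv2.imwrite("pics/c3.png",cv2.resize(d["side"]["image"][145:245,270:470],(800,400),interpolation=cv2.INTER_CUBIC))
E
```

```text
scene board ((464.08001708984375, 301.20758056640625), (253.1500244140625, 181.0230712890625), 1.1009641885757446)
red 157
[[463. 365.  21.]
 [379. 306.  21.]
 [425. 338.  21.]]
side board ((462.544189453125, 300.1329650878906), (254.15138244628906, 177.3110809326172), 1.0435283184051514)
red 152
[[460. 367.  21.]
 [393. 316.  21.]
 [429. 336.  21.]]
```

View pics/c2.png

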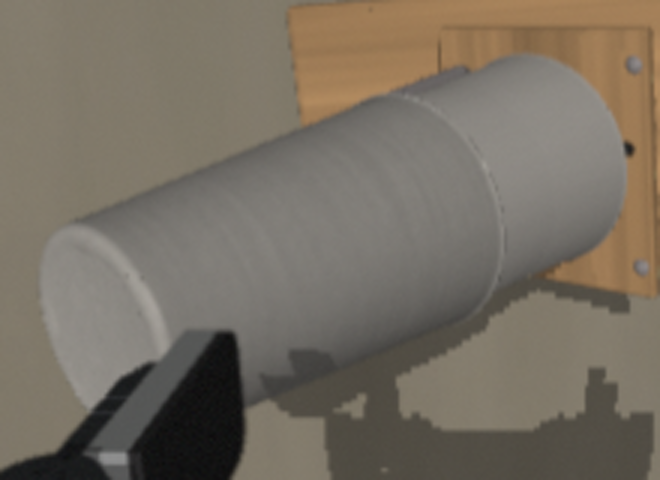

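View pics/c3.png

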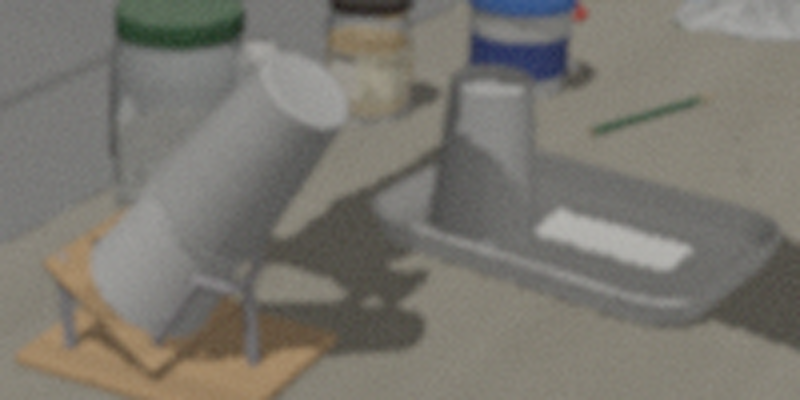

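```bash
cat > m.py <<'E'
from h import *
from scipy.optimize import least_squares
d=pickle.load(open("d0.pkl","rb"))
W=lambda p:np.array(p)/3.+[150,140]
S=lambda p:np.array(p)/4.+[270,145]
C=lambda p:np.array(p)/4.+[260,150]
sil=[("wrist",W([[78,223],[240,158],[390,96],[240,405],[350,363],[450,326]])),
("side",S([[250,85],[205,133],[150,195],[338,130],[300,185],[265,240]])),
("scene",C([[265,110],[220,155],[172,205],[334,158],[300,200],[255,262]]))]
cen=[("side",S([306,92])),("scene",C([303,127]))]
def f(v,full=False):
    p=v[:3]; t,ph=v[3:]; a=np.array([np.sin(t)*np.cos(ph),np.sin(t)*np.sin(ph),-np.cos(t)])
    R=[]
    for n,u in sil:
        o,D=ray(d[n],u)
        for q in D:
            c=np.cross(q,a);dist=abs((p-o)@c)/np.linalg.norm(c)
            # param on axis of closest pt
            A=np.array([[1,-(q@a)],[q@a,-1]]);k=np.linalg.solve(A,[(p-o)@q,(p-o)@a])
            R.append(dist-(28+9.5*k[1]/104)*.996)
    for n,u in cen:
        o,D=ray(d[n],u);e=p-o;e=e-(e@D[0])*D[0];R+=list(e)
    return np.array(R)
s=least_squares(f,[520,0,150,.6,0],loss="soft_l1")
t,ph=s.x[3:];print(s.x[:3].round(1),"tilt",np.degrees(t),"az",np.degrees(ph));print(f(s.x).round(1))
a=np.array([np.sin(t)*np.cos(ph),np.sin(t)*np.sin(ph),-np.cos(t)]);print("a",a.round(4),"stack mouth end",s.x[:3]+a*(104-30+101))
print("spare cup top",plane(d["scene"],C([412,92]),108),plane(d["side"],S([497,81]),108))
for n,u in(("scene",C([[322,200],[575,280],[655,197]])),("side",S([[375,205],[680,322],[778,225]])),("scene",[[391.,203]]),("side",[[422.,205]])):print(n,"tray",plane(d[n],u,24).round())
print("spare tumbler top",plane(d["scene"],[[263.,266]],122),plane(d["side"],[[232.,254]],122))
E
python3 m.py
```

```text
[507.8 -21.9 179.1] tilt 34.29135700852365 az 2.8426352130848564
[-0.3 -0.5 -0.1 -2.3 -1.2  0.5 -2.2 -1.7 -2.4 -3.6 -5.2 -5.4 -3.2 -1.6
 -0.7 -0.3 -4.2 -7.3 -0.1  0.8 -2.1  0.4  0.2 -0.1]
a [ 0.5627  0.0279 -0.8262] stack mouth end [606.22824597 -17.04096354  34.53609874]
spare cup top [[ 523.14063617 -271.17988988  108.        ]] [[ 520.11279054 -277.72493375  108.        ]]
scene tray [[ 579. -226.   24.]
 [ 362. -177.   24.]
 [ 341. -336.   24.]]
side tray [[ 578. -225.   24.]
 [ 347. -183.   24.]
 [ 346. -349.   24.]]
scene tray [[ 428. -269.   24.]]
side tray [[ 428. -263.   24.]]
spare tumbler top [[524.41051417 299.08308949 122.        ]] [[529.08348856 299.46801362 122.        ]]
```

The stack leans 34° at azimuth +3°, with the cup base at about (508,-22,179). There's a red item across the board's near half, so I'll place the tumbler to the right of it. Next I'll work out the pre-grasp.

```bash
cat >> h.py <<'E'
from scipy.spatial.transform import Rotation as Ro
def orient(tilt,az):   # tool y along axis; jaws horizontal, ~ +y
    t,p=np.radians([tilt,az]);a=np.array([np.sin(t)*np.cos(p),np.sin(t)*np.sin(p),-np.cos(t)])
    z=np.array([-np.sin(p),np.cos(p),0]);return np.c_[np.cross(a,z),a,z],a
def rel(tcp,R):
    from bench import readout
    s=readout.sense();R0=Ro.from_euler("xyz",s["tcp_rot"],degrees=True)
    print("t",round(s["time"],2),"tcp",s["tool_pos"].round(1),"j",s["joint_pos"].round(),"F",s["ft_force"].round(1),"gap",round(s["finger_gap"],1))
    print("shift cm",((np.array(tcp)-s["tool_pos"])/10).round(2),"turn",(Ro.from_matrix(R)*R0.inv()).as_rotvec(degrees=True).round(2))
E
python3 - <<'E'
from h import *
R,a=orient(34.3,2.8); p=np.array([507.8,-21.9,179.1])
rel(p-90*a,R)
R2,_=orient(0,2.8);rel([500,-20,290],R2)
E
```

```text
t 0.15 tcp [5.996e+02 1.000e-01 2.305e+02] j [-5.  8. 85.  0. 87. -5.] F [ 0.2 -0.3  0. ] gap 85.9
shift cm [-14.24  -2.44   2.29] turn [-26.32 -27.76  89.77]
t 0.15 tcp [5.996e+02 1.000e-01 2.305e+02] j [-5.  8. 85.  0. 87. -5.] F [ 0.2 -0.3  0. ] gap 85.9
shift cm [-9.96 -2.01  5.95] turn [ 6.00e-02 -7.00e-02  9.28e+01]
```

move_arm --motion "-1 0 3 -1.8 -1.9 6; -3 -0.5 5.5 -3.6 -3.8 12; -5 -1 6.5 -5.4 -5.7 18.5; -7 -1.2 6.5 -7.2 -7.6 24.6; -9 -1.5 6.5 -9 -9.5 30.8; -11 -2 6 -10.8 -11.4 37; -12 -2.2 5 -12.6 -13.3 43; -13 -2.4 4 -14.4 -15.2 49; -14 -2.4 3 -16.2 -17.1 55.3; -14.2 -2.4 2.3 -18 -19 61.5" --fingers 8.5 --squeeze 50

```text
time: 0.98
tool_pos: [456.8, -23.7, 252.9]
tcp_rot: [-83.1, -24.1, -28.6]
ft_force: [-0.8, 0.4, -0.1]
finger_gap: 85.3
```

```bash
python3 - <<'E'
from h import *
R,a=orient(34.3,2.8); p=np.array([507.8,-21.9,179.1])
rel(p-90*a,R)
E
```

```text
t 0.98 tcp [456.8 -23.7 252.9] j [ -8. -44. 127.  -2.  71. -71.] F [-0.8  0.4 -0.1] gap 85.3
shift cm [ 0.04 -0.07  0.06] turn [-8.23 -8.72 27.92]
```

move_arm --motion "0 0 0 -1.9 -2 6.4; 0 0 0 -3.8 -4 12.8; 0 0 0 -5.7 -6 19.2; 0 0 0 -7.3 -7.8 25; 0 0 0 -8.2 -8.7 27.9; 0 0 0 -8.2 -8.7 27.9; 0 0 0 -8.2 -8.7 27.9"

```text
time: 1.57
tool_pos: [472.7, -26.5, 254.0]
tcp_rot: [-89.6, -33.5, 2.1]
ft_force: [0.3, -0.2, 0.5]
finger_gap: 85.0
```

```bash
python3 - <<'E'
from h import *
from bench import eyes
R,a=orient(34.3,2.8); p=np.array([507.8,-21.9,179.1])
rel(p-90*a,R)
s=eyes.snapshot("wrist");pickle.dump(s,open("w1.pkl","wb"))
im=s["image"].copy()
cv2.imwrite("pics/w1.png",im)
print(proj(s,[p,p+104*a]).round(1))
E
```

```text
t 1.57 tcp [472.7 -26.5 254. ] j [ -18.  -51.  134.   13.   66. -113.] F [ 0.3 -0.2  0.5] gap 85.0
shift cm [-1.56  0.21 -0.05] turn [-0.32 -0.85  0.43]
[[324.7 193.4]
 [323.7 171.5]]
```

View pics/w1.png

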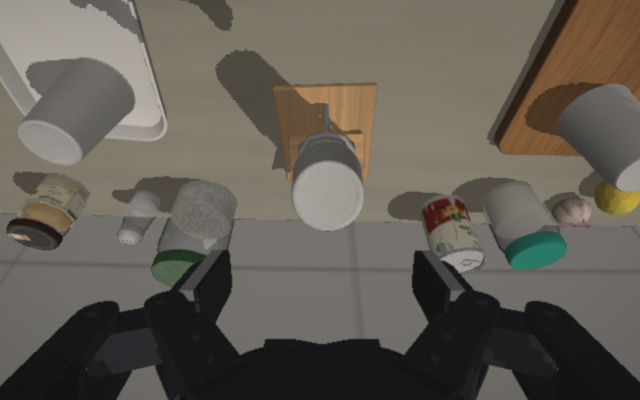

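The view looks nearly down the stack axis. The base disc is at about (328,193) against a prediction of (325,193). I'll refine with a disc fit.

```bash
python3 - <<'E'
from h import *
s=pickle.load(open("w1.pkl","rb"));d=pickle.load(open("d0.pkl","rb"))
g=cv2.GaussianBlur(s["image"],(5,5),0);hsv=cv2.cvtColor(g,cv2.COLOR_BGR2HSV)
roi=np.zeros(g.shape[:2],np.uint8);roi[120:240,270:385]=1
v=hsv[...,2];print("disc/body v",v[200,330],v[150,310],v[150,340], hsv[200,330],hsv[240,330],hsv[200,270])
for T in (int(v[200,330])-15,int(v[200,330])-25):
    m=((abs(v.astype(int)-int(v[200,330]))<int(v[200,330])-T)&(hsv[...,1]<35)).astype(np.uint8)*roi
    n,l,st,_=cv2.connectedComponentsWithStats(cv2.morphologyEx(m,cv2.MORPH_OPEN,np.ones((3,3))))
    k=l[200,330];c=max(cv2.findContours((l==k).astype(np.uint8),0,1)[0],key=cv2.contourArea)
    h=cv2.convexHull(c);e=cv2.fitEllipse(h);print(T,st[k],np.round(e[0],1),np.round(e[1],1),round(e[2]))
e=[328,193]
S=lambda p:np.array(p)/4.+[270,145]
C=lambda p:np.array(p)/4.+[260,150]
print(tri([(s,e),(d["side"],S([306,92])),(d["scene"],C([303,127]))]))
# row-wise extents of steel silhouette (low saturation) for body
sat=hsv[...,1]
for y in (150,160,170,180):print(y,hsv[y,290:370:4,1],hsv[y,290:370:4,2])
E
```

```text
disc/body v 161 79 76 [ 21  16 161] [ 17  15 117] [ 19  41 132]
146 [ 294  162   70   68 3709] [328.2 196. ] [67.5 69.6] 97
136 [ 293  162   72   69 3863] [328.3 196.1] [68.7 71.4] 96
(array([505.83206675, -19.52217807, 181.3031131 ]), array([0.6, 1.2, 0.8]))
150 [113 112  52  16  16  13  16  16  16  16  13  13  17  17  14  16  37 116
 116 117] [111 116  94  93  81  79  80  80  79  79  78  77  77  76  74  97 138 171
 167 164]
160 [112 104  19  16  16  13  13  18  15  14  15  16  15  14  14  14  14  62
 116 116] [107 115  80  79  79  79  80  87  99 106 105  95  83  75  73  72  74 116
 161 165]
170 [111  29  16  13  15  17  17  17  17  17  17  16  16  16  18  17  17  13
  79 113] [113  80  78  97 150 163 163 162 163 163 162 160 160 159 160 146  92  80
 132 163]
180 [99 25 17 17 15 16 16 16 17 17 17 16 16 18 18 18 16 18 61 49] [132  91 150 166 165 164 162 162 162 162 162 160 160 159 158 158 156 153
 118 136]
```

```bash
python3 - <<'E'
from h import *
R,a=orient(34.4,2.6); p=np.array([506,-19.3,180.5])
rel(p-20*a,R);rel(p+38*a,R);print((38*a+20*a)/10)
E
```

```text
t 1.62 tcp [472.9 -26.2 254.3] j [ -18.  -51.  134.   13.   66. -113.] F [0.1 0.4 0.1] gap 84.9
shift cm [ 2.19  0.64 -5.73] turn [-0.31 -0.92  0.2 ]
t 1.62 tcp [472.9 -26.2 254.3] j [ -18.  -51.  134.   13.   66. -113.] F [0.1 0.4 0.1] gap 84.9
shift cm [  5.46   0.79 -10.52] turn [-0.31 -0.92  0.2 ]
[ 3.27343537  0.14864583 -4.78565829]
```

move_arm --motion "0.8 0.2 -2 0 -0.3 0; 1.6 0.4 -4 -0.2 -0.6 0.1; 2.2 0.6 -5.7 -0.3 -0.9 0.2; 2.2 0.6 -5.7 -0.3 -0.9 0.2; 2.2 0.6 -5.7 -0.3 -0.9 0.2"

```text
time: 2.03
tool_pos: [494.4, -19.1, 196.4]
tcp_rot: [-90.0, -34.3, 2.8]
ft_force: [-0.3, -0.2, 0.2]
finger_gap: 85.1
```

```bash
python3 - <<'E'
from h import *
R,a=orient(34.4,2.6); p=np.array([506,-19.3,180.5])
rel(p-20*a,R);rel(p+38*a,R)
E
```

```text
t 2.03 tcp [494.4 -19.1 196.4] j [ -16.  -46.  138.   13.   56. -113.] F [-0.3 -0.2  0.2] gap 85.1
shift cm [ 0.04 -0.07  0.06] turn [-0.02 -0.15 -0.18]
t 2.03 tcp [494.4 -19.1 196.4] j [ -16.  -46.  138.   13.   56. -113.] F [-0.3 -0.2  0.2] gap 85.1
shift cm [ 3.31  0.08 -4.73] turn [-0.02 -0.15 -0.18]
```

move_arm --motion "1.1 0 -1.6 0 0 0; 2.2 0 -3.2 0 0 0; 3.3 0.1 -4.7 0 0 0; 3.3 0.1 -4.7 0 0 0"

```text
time: 2.37
tool_pos: [528.1, -18.6, 148.9]
tcp_rot: [-90.0, -34.3, 2.7]
ft_force: [-1.3, 0.2, 0.2]
finger_gap: 85.0
```

move_arm --motion "0 0 0 0 0 0; 0 0 0 0 0 0; 0 0 0 0 0 0" --fingers 6.8

```text
time: 2.62
tool_pos: [528.8, -19.2, 152.8]
tcp_rot: [-90.1, -34.6, 2.8]
ft_force: [-0.0, 0.4, -0.1]
finger_gap: 67.6
```

move_arm --motion "0 0 0 0 0 0; 0 0 0 0 0 0; 0 0 0 0 0 0; 0 0 0 0 0 0" --fingers 5 --squeeze 50

```text
time: 2.95
tool_pos: [529.0, -19.2, 152.7]
tcp_rot: [-90.1, -34.6, 2.8]
ft_force: [-5.7, 1.6, 7.2]
finger_gap: 56.9
```

```bash
python3 - <<'E'
from h import *
from bench import readout,eyes
R,a=orient(34.4,2.6); p=np.array([506,-19.3,180.5])
rel(p+48*a,R);print(readout.sense()["joint_pos"])
s=eyes.snapshot("scene");cv2.imwrite("pics/s1.png",cv2.resize(s["image"][110:260,240:400],None,fx=4,fy=4,interpolation=cv2.INTER_CUBIC))
E
```

```text
t 2.95 tcp [529.  -19.2 152.7] j [ -14.  -35.  136.   13.   46. -113.] F [-5.7  1.6  7.2] gap 56.9
shift cm [ 0.41  0.11 -1.18] turn [ 0.07  0.21 -0.15]
[ -14.2109306   -35.02692005  136.17060728   13.18095381   46.1839444
 -113.34720442]
```

View pics/s1.png

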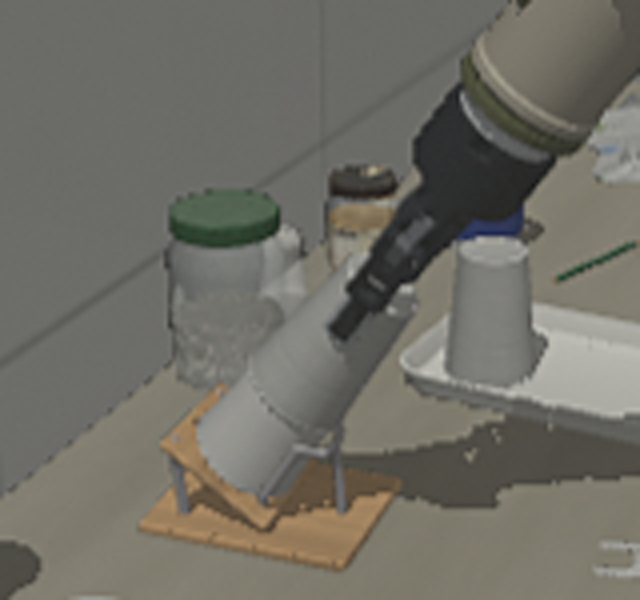

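The fingers hold the cup about 25 mm past its base, and the white patch in the tray turns out to have been only light. Now I'll pull along the axis.

move_arm --motion "0 0 0 0 0 0; -0.17 -0.01 0.25 0 0 0; -0.34 -0.02 0.5 0 0 0; -0.56 -0.03 0.83 0 0 0; -0.85 -0.04 1.24 0 0 0; -1.13 -0.05 1.65 0 0 0; -1.4 -0.06 2.06 0 0 0; -1.7 -0.08 2.48 0 0 0; -1.97 -0.09 2.9 0 0 0; -1.97 -0.09 2.9 0 0 0" --squeeze 60

```text
time: 3.83
tool_pos: [508.5, -20.0, 180.7]
tcp_rot: [-90.1, -34.5, 2.8]
ft_force: [-0.1, -0.6, -2.0]
finger_gap: 56.2
```

```bash
python3 - <<'E'
from h import *
from bench import readout,eyes
R,a=orient(34.4,2.6)
rel([500,-19,200],R)
s=eyes.snapshot("scene");cv2.imwrite("pics/s2.png",cv2.resize(s["image"][110:260,240:400],None,fx=4,fy=4,interpolation=cv2.INTER_CUBIC))
E
```

```text
t 3.83 tcp [508.5 -20.  180.7] j [ -15.  -42.  137.   13.   52. -113.] F [-0.1 -0.6 -2. ] gap 56.2
shift cm [-0.85  0.1   1.93] turn [ 0.06  0.11 -0.16]
```

View pics/s2.png

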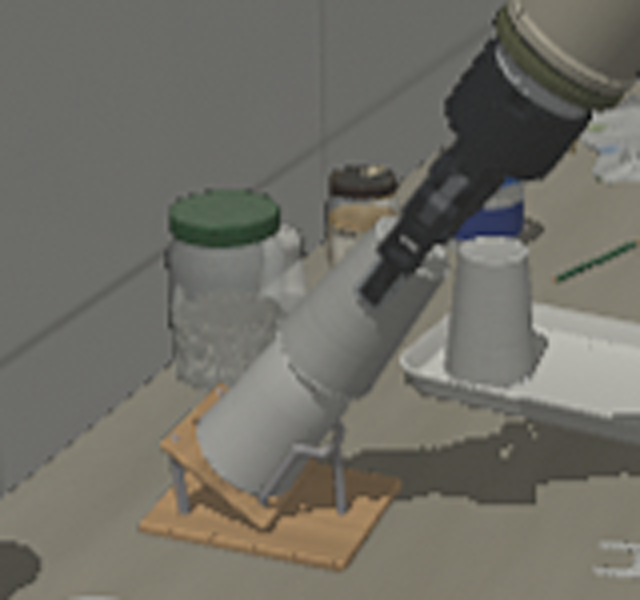

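Cup is free (force shows only its weight), tumbler stayed in the rack. I'll back off further along the axis and compute the tray pose meanwhile.

move_arm --motion "-0.4 0 0.6 0 0 0; -0.85 -0.04 1.24 0 0 0; -1.3 -0.06 1.9 0 0 0; -1.7 -0.08 2.5 0 0 0; -1.9 -0.1 3.2 0 0 0; -2 -0.1 4.2 0 0 0; -2 -0.1 4.2 0 0 0"

```text
time: 4.47
tool_pos: [489.4, -21.3, 224.8]
tcp_rot: [-90.1, -34.7, 2.8]
ft_force: [1.4, 0.3, -1.0]
finger_gap: 56.0
```

```bash
python3 - <<'E'
from h import *
d=pickle.load(open("d0.pkl","rb"));w=pickle.load(open("w1.pkl","rb"))
print("spare cup top",tri([(w,[53.,142]),(d["scene"],[363.,173]),(d["side"],[394.,165])]))
print("spare tumbler top",tri([(w,[637.,150]),(d["scene"],[263.,266]),(d["side"],[232.,254])]))
print("tray far wall in w1",plane(w,[[0.,75],[30.,118],[165.,130],[133.,0],[150.,70]],24).round())
R,a=orient(0,-8)
rel([440,-140,260],R);rel([410,-258,200],R)
E
```

```text
spare cup top (array([ 522.94854465, -276.26577293,  107.34083762]), array([0.6, 2.2, 2.8]))
spare tumbler top (array([524.92232112, 294.42696024, 113.45604754]), array([14.7,  5.3,  9.7]))
tray far wall in w1 [[ 501. -369.   24.]
 [ 555. -371.   24.]
 [ 569. -213.   24.]
 [ 428. -195.   24.]
 [ 493. -203.   24.]]
t 4.47 tcp [489.4 -21.3 224.8] j [ -17.  -48.  136.   12.   60. -112.] F [ 1.4  0.3 -1. ] gap 56.0
shift cm [ -4.94 -11.87   3.52] turn [  1.7   34.66 -10.45]
t 4.47 tcp [489.4 -21.3 224.8] j [ -17.  -48.  136.   12.   60. -112.] F [ 1.4  0.3 -1. ] gap 56.0
shift cm [ -7.94 -23.67  -2.48] turn [  1.7   34.66 -10.45]
```

move_arm --motion "-0.5 -1.5 1 0.2 4 -1.2; -1.2 -4 1.5 0.5 9 -2.5; -2 -7 2 0.8 14 -4; -3 -10.5 2 1 20 -6; -4.2 -14 2 1.3 26 -8; -5.5 -18 1 1.5 31 -9.3; -6.5 -21 -0.5 1.7 34.7 -10.4; -7.2 -23.5 -2 1.7 34.7 -10.4; -7.4 -24.3 -3.5 1.7 34.7 -10.4; -7.4 -24.3 -4.5 1.7 34.7 -10.4"

```text
time: 5.3
tool_pos: [413.6, -265.7, 174.3]
tcp_rot: [-89.9, 0.4, -8.1]
ft_force: [0.1, 0.4, -2.9]
finger_gap: 56.3
```

```bash
python3 - <<'E'
from h import *
from bench import eyes
R,a=orient(0,-8)
rel([415,-264,110],R);
s=eyes.snapshot("wrist");pickle.dump(s,open("w2.pkl","wb"));t=eyes.snapshot("scene")
pickle.dump(t,open("s3.pkl","wb"))
A=s["image"];B=cv2.resize(t["image"][120:240,320:440],(400,400),interpolation=cv2.INTER_CUBIC)
cv2.imwrite("pics/w2.png",cv2.resize(np.hstack([A,B]),(800,308)))
E
```

```text
t 5.3 tcp [ 413.6 -265.7  174.3] j [ -39.   -7.  106.   -0.   82. -120.] F [ 0.1  0.4 -2.9] gap 56.3
shift cm [ 0.14  0.17 -6.43] turn [-0.17 -0.36  0.14]
```

View pics/w2.png

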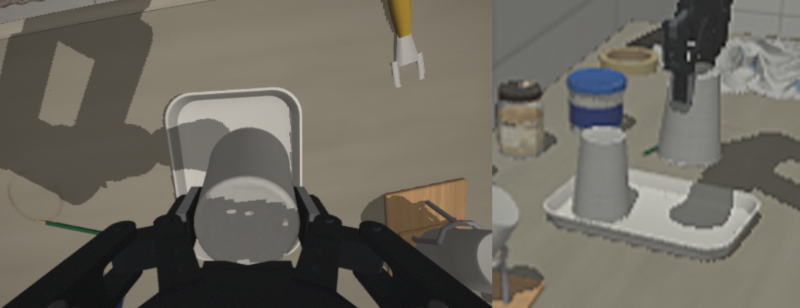

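```bash
python3 - <<'E'
from h import *
s=pickle.load(open("w2.pkl","rb"))
u=np.array([[235,89],[170,150],[301,150],[235,99],[178,150],[292,150]])/.769
print(plane(s,u,24).round())
k=.998;print("cup mouth edges px", proj(s,[[413.6,-265.7,174-70]]))
E
```

```text
[[ 343. -270.   24.]
 [ 406. -364.   24.]
 [ 429. -198.   24.]
 [ 354. -272.   24.]
 [ 407. -354.   24.]
 [ 428. -209.   24.]]
cup mouth edges px [[320.78639258 213.47048774]]
```

move_arm --motion "0 -0.4 -0.5 -0.2 -0.4 0; 0 -0.8 -1.5 -0.2 -0.4 0; 0 -1.1 -3 -0.2 -0.4 0; 0 -1.1 -4.5 -0.2 -0.4 0; 0 -1.1 -6 -0.2 -0.4 0; 0 -1.1 -7.2 -0.2 -0.4 0; 0 -1.1 -8.2 -0.2 -0.4 0; 0 -1.1 -8.8 -0.2 -0.4 0; 0 -1.1 -9 -0.2 -0.4 0; 0 -1.1 -9 -0.2 -0.4 0"

```text
time: 6.23
tool_pos: [414.4, -274.7, 86.2]
tcp_rot: [-90.1, -0.1, -8.0]
ft_force: [-0.5, -0.0, -2.1]
finger_gap: 56.4
```

move_arm --motion "0 0 -0.1 0 0 0; 0 0 -0.2 0 0 0; 0 0 -0.3 0 0 0; 0 0 -0.4 0 0 0; 0 0 -0.4 0 0 0; 0 0 -0.4 0 0 0"

```text
time: 6.73
tool_pos: [414.4, -275.0, 82.5]
tcp_rot: [-90.1, -0.2, -8.0]
ft_force: [-0.3, 0.1, -1.7]
finger_gap: 56.6
```

Moving on in small steps until the force shows contact.

move_arm --motion "0 0 -0.08 0 0 0; 0 0 -0.16 0 0 0; 0 0 -0.24 0 0 0; 0 0 -0.32 0 0 0; 0 0 -0.32 0 0 0; 0 0 -0.32 0 0 0"

```text
time: 7.23
tool_pos: [414.3, -274.9, 79.1]
tcp_rot: [-90.1, -0.1, -8.0]
ft_force: [0.9, 0.6, -1.6]
finger_gap: 56.2
```

```bash
python3 - <<'E'
from h import *
from bench import eyes
R,a=orient(0,-8);rel([414,-275,79],R)
t=eyes.snapshot("scene")
# lowest row of held cup: print column profile of gray through the cup in scene
u=proj(t,[[414,-275,4],[414,-275,108],[414,-275+37.5,4]]);print(u.round(1))
cv2.imwrite("pics/s4.png",cv2.resize(t["image"][140:230,330:450],(800,600),interpolation=cv2.INTER_CUBIC))
E
```

```text
t 7.23 tcp [ 414.3 -274.9   79.1] j [ -39.   -1.  111.    0.   70. -122.] F [ 0.9  0.6 -1.6] gap 56.2
shift cm [-0.03 -0.01 -0.01] turn [ 0.08  0.13 -0.02]
[[395.4 208.7]
 [397.6 177.9]
 [392.  213.8]]
```

move_arm --motion "0 0 -0.08 0 0 0; 0 0 -0.16 0 0 0; 0 0 -0.24 0 0 0; 0 0 -0.32 0 0 0; 0 0 -0.32 0 0 0; 0 0 -0.32 0 0 0"

```text
time: 7.78
tool_pos: [414.3, -274.8, 75.9]
tcp_rot: [-90.1, -0.1, -8.0]
ft_force: [-0.6, 0.3, -3.0]
finger_gap: 56.4
```

move_arm --motion "0 0 -0.06 0 0 0; 0 0 -0.12 0 0 0; 0 0 -0.18 0 0 0; 0 0 -0.18 0 0 0; 0 0 -0.18 0 0 0"

```text
time: 8.2
tool_pos: [414.3, -274.9, 74.1]
tcp_rot: [-90.1, -0.1, -8.0]
ft_force: [-0.2, 0.8, -2.3]
finger_gap: 56.4
```

move_arm --motion "0 0 -0.06 0 0 0; 0 0 -0.12 0 0 0; 0 0 -0.18 0 0 0; 0 0 -0.18 0 0 0; 0 0 -0.18 0 0 0"

```text
time: 8.62
tool_pos: [414.3, -274.8, 72.3]
tcp_rot: [-90.1, -0.1, -8.0]
ft_force: [-0.6, 0.1, -1.7]
finger_gap: 56.0
```

move_arm --motion "0 0 -0.06 0 0 0; 0 0 -0.12 0 0 0; 0 0 -0.18 0 0 0; 0 0 -0.18 0 0 0; 0 0 -0.18 0 0 0"

```text
time: 9.03
tool_pos: [414.5, -275.0, 70.7]
tcp_rot: [-90.1, -0.2, -8.0]
ft_force: [0.9, 0.4, 0.3]
finger_gap: 56.0
```

move_arm --motion "0 0 -0.06 0 0 0; 0 0 -0.12 0 0 0; 0 0 -0.12 0 0 0; 0 0 -0.12 0 0 0"

```text
time: 9.37
tool_pos: [415.2, -275.1, 70.3]
tcp_rot: [-90.1, -0.2, -8.0]
ft_force: [0.4, 1.6, 6.1]
finger_gap: 56.3
```

Contact at 6 N, so I'll release and rise.

move_arm --motion "0 0 0.05 0 0 0; 0 0 0.05 0 0 0; 0 0 0.05 0 0 0; 0 0 0.05 0 0 0; 0 0 0.05 0 0 0" --fingers 8.5

```text
time: 9.78
tool_pos: [414.3, -274.9, 69.7]
tcp_rot: [-90.1, -0.1, -8.0]
ft_force: [0.1, -0.6, 0.2]
finger_gap: 85.1
```

move_arm --motion "0 0 0.4 0 0 0; 0 0 1.2 0 0 0; 0 0 2.5 0 0 0; 0 0 4 0 0 0; 0 0 6.5 0 0 0; 0 0 9.5 0 0 0; 0 0 12.5 0 0 0; 0 0 14 0 0 0; 0 0 14 0 0 0"

```text
time: 10.53
tool_pos: [416.5, -276.6, 215.9]
tcp_rot: [-90.3, -0.6, -8.0]
ft_force: [0.7, 0.4, -0.2]
finger_gap: 85.0
```

```bash
python3 - <<'E'
from h import *
from bench import eyes
R,a=orient(34.4,2.6)
d={n:eyes.snapshot(n) for n in("scene","side")};pickle.dump(d,open("d5.pkl","wb"))
a1=cv2.resize(d["scene"]["image"][130:255,270:430],(800,625),interpolation=cv2.INTER_CUBIC)[:600]
cv2.imwrite("pics/s5.png",a1)
rel([474,-24,255],R)
b=np.array([548,-17.4,119.]);print(b)
E
```

```text
t 10.63 tcp [ 414.9 -275.3  211.2] j [ -39.   -8.  103.    0.   85. -122.] F [-0.7  0.2 -0.1] gap 84.9
shift cm [ 5.91 25.13  4.38] turn [ -1.47 -34.15  10.31]
[548.  -17.4 119. ]
```

View pics/s5.png

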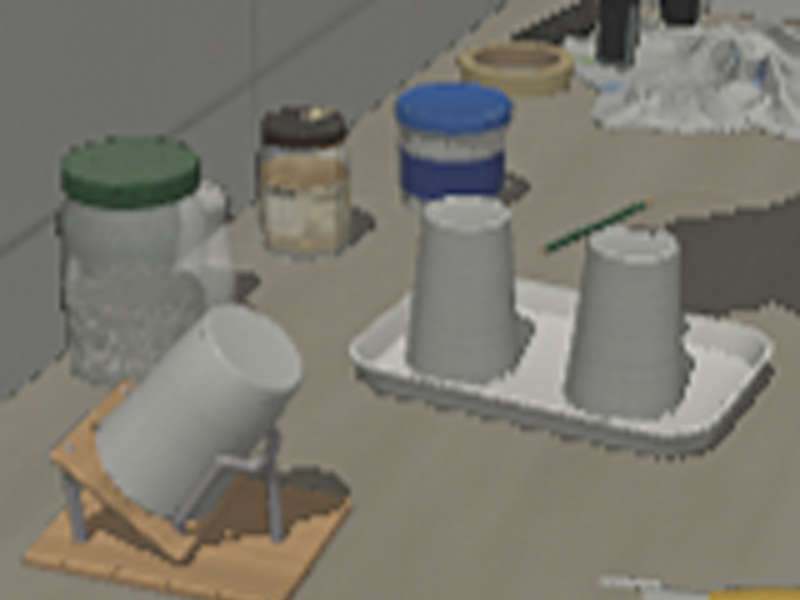

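Cup stands upright in the tray beside the spare, untouched; the tumbler is still in the rack with its base at scene pixel (321,200). Moving to hover over it.

move_arm --motion "0.4 2 1 -0.2 -4 1.2; 1 5 1.5 -0.4 -9 2.5; 2 8.5 2 -0.6 -14 4; 3.2 12 2 -0.8 -20 6; 4.5 16 1.5 -1 -26 8; 6 20 0.5 -1.3 -31 9.3; 7.3 23 -0.8 -1.5 -34.2 10.3; 8.4 25 -1.8 -1.5 -34.2 10.3; 8.8 25.6 -2.5 -1.5 -34.2 10.3; 8.8 25.6 -2.5 -1.5 -34.2 10.3"

```text
time: 11.47
tool_pos: [500.7, -16.3, 180.6]
tcp_rot: [-89.8, -34.0, 2.7]
ft_force: [-0.5, 0.1, -0.3]
finger_gap: 84.6
```

```bash
python3 - <<'E'
from h import *
from bench import eyes
R,a=orient(34.4,2.6);b=np.array([547.8,-17.4,119.5])
rel(b-80*a,R)
s=eyes.snapshot("wrist");pickle.dump(s,open("w3.pkl","wb"));cv2.imwrite("pics/w3.png",s["image"])
d=pickle.load(open("d5.pkl","rb"))
u=proj(s,[b])[0];print("pred",u,"pred scene",proj(d["scene"],[b]))
hsv=cv2.cvtColor(cv2.GaussianBlur(s["image"],(5,5),0),cv2.COLOR_BGR2HSV);v=hsv[...,2].astype(int)
x,y=u.round().astype(int);v0=v[y,x];print(v0)
roi=np.zeros(v.shape,np.uint8);roi[y-60:y+60,x-60:x+60]=1
for dv in(15,25):
    m=((abs(v-v0)<dv)&(hsv[...,1]<35)).astype(np.uint8)*roi
    n,l,st,_=cv2.connectedComponentsWithStats(cv2.morphologyEx(m,cv2.MORPH_OPEN,np.ones((3,3))))
    k=l[y,x];c=max(cv2.findContours((l==k).astype(np.uint8),0,1)[0],key=cv2.contourArea)
    e=cv2.fitEllipse(cv2.convexHull(c));print(dv,st[k],np.round(e[0],1),np.round(e[1],1))
print(tri([(s,e[0]),(d["scene"],[321.,200])]))
E
```

```text
t 11.47 tcp [500.7 -16.3 180.6] j [ -15.  -43.  138.   13.   54. -112.] F [-0.5  0.1 -0.3] gap 84.6
shift cm [ 0.2  -0.31  0.49] turn [-0.12 -0.37 -0.22]
pred [316.38565818 216.51116695] pred scene [[320.8361968  200.97798093]]
164
15 [ 279  186   79   73 4542] [317.3 222.1] [73.7 78.5]
25 [ 278  185   80   75 4718] [317.5 222.1] [74.9 79.9]
(array([547.33021012, -16.40935021, 123.84630543]), array([1., 1.]))
```

move_arm --motion "1 0 -0.8 0 0 0; 2.2 -0.1 -2.2 -0.1 -0.4 -0.2; 3.2 -0.1 -3.7 -0.1 -0.4 -0.2; 3.5 -0.1 -4.2 -0.1 -0.4 -0.2; 3.5 -0.1 -4.2 -0.1 -0.4 -0.2; 3.5 -0.1 -4.2 -0.1 -0.4 -0.2"

```text
time: 12.02
tool_pos: [536.9, -20.5, 142.7]
tcp_rot: [-90.1, -34.6, 2.4]
ft_force: [-1.1, 0.4, 0.4]
finger_gap: 85.0
```

```bash
python3 - <<'E'
from h import *
R,a=orient(34.4,2.6);b=np.array([547.5,-16.8,121.5])
rel(b-20*a,R);rel(b+38*a,R)
E
```

```text
t 12.02 tcp [536.9 -20.5 142.7] j [ -14.  -32.  136.   13.   44. -113.] F [-1.1  0.4  0.4] gap 85.0
shift cm [-0.07  0.32 -0.46] turn [0.04 0.23 0.23]
t 12.02 tcp [536.9 -20.5 142.7] j [ -14.  -32.  136.   13.   44. -113.] F [-1.1  0.4  0.4] gap 85.0
shift cm [ 3.21  0.47 -5.25] turn [0.04 0.23 0.23]
```

move_arm --motion "0.2 0.3 -0.6 0 0.2 0.2; 1 0.4 -1.8 0 0.2 0.2; 2 0.4 -3.4 0 0.2 0.2; 2.8 0.5 -4.6 0 0.2 0.2; 3.2 0.5 -5.2 0 0.2 0.2; 3.2 0.5 -5.2 0 0.2 0.2; 3.2 0.5 -5.2 0 0.2 0.2"

```text
time: 12.6
tool_pos: [569.3, -14.9, 91.1]
tcp_rot: [-90.1, -34.5, 2.7]
ft_force: [-0.4, -0.3, -0.4]
finger_gap: 84.7
```

move_arm --motion "0 0 0 0 0 0; 0 0 0 0 0 0; 0 0 0 0 0 0" --fingers 7.2

```text
time: 12.85
tool_pos: [569.8, -15.1, 92.1]
tcp_rot: [-90.1, -34.6, 2.7]
ft_force: [0.3, -0.3, 0.7]
finger_gap: 71.8
```

move_arm --motion "0 0 0 0 0 0; 0 0 0 0 0 0; 0 0 0 0 0 0; 0 0 0 0 0 0" --fingers 5.6 --squeeze 60

```text
time: 13.18
tool_pos: [570.4, -15.6, 92.9]
tcp_rot: [-90.2, -34.7, 2.7]
ft_force: [-8.2, -2.0, 11.1]
finger_gap: 63.9
```

move_arm --motion "-0.17 -0.01 0.25 0 0 0; -0.4 -0.02 0.6 0 0 0; -0.8 -0.04 1.2 0 0 0; -1.3 -0.06 1.9 0 0 0; -1.8 -0.08 2.6 0 0 0; -2.3 -0.1 3.4 0 0 0; -2.8 -0.13 4.1 0 0 0; -3.4 -0.15 5 0 0 0; -4 -0.2 5.8 0 0 0; -4 -0.2 5.8 0 0 0" --squeeze 70

```text
time: 14.02
tool_pos: [529.0, -16.9, 150.0]
tcp_rot: [-90.1, -34.6, 2.7]
ft_force: [0.1, 0.1, -3.5]
finger_gap: 63.7
```

```bash
python3 - <<'E'
from h import *
R,a=orient(0,0);rel([480,100,290],R);rel([425,262,170],R)
d=pickle.load(open("d5.pkl","rb"))
for n in d:
    h=cv2.cvtColor(d[n]["image"],cv2.COLOR_BGR2HSV)
    m=cv2.inRange(h,(170,120,40),(180,255,255))|cv2.inRange(h,(0,170,40),(4,255,255)); m[:300]=0
    c=max(cv2.findContours(cv2.morphologyEx(m,cv2.MORPH_CLOSE,np.ones((3,3))),0,1)[0],key=cv2.contourArea)
    P=plane(d[n],c[:,0].astype(float),24)[:,:2]
    x=P[:,0]; print(n,[P[i].round() for i in (x.argmin(),x.argmax())], "dist from (420,260)",np.hypot(*(P-[420,260]).T).min().round())
    print("spare tumbler top px",proj(d[n],[[526,299,122]]).round())
E
```

```text
t 14.02 tcp [529.  -16.9 150. ] j [ -14.  -35.  136.   13.   46. -113.] F [ 0.1  0.1 -3.5] gap 63.7
shift cm [-4.9  11.69 14.  ] turn [-0.71 34.57 -2.57]
t 14.02 tcp [529.  -16.9 150. ] j [ -14.  -35.  136.   13.   46. -113.] F [ 0.1  0.1 -3.5] gap 63.7
shift cm [-10.4   27.89   2.  ] turn [-0.71 34.57 -2.57]
scene [array([374., 317.]), array([461., 368.])] dist from (420,260) 60.0
spare tumbler top px [[262. 266.]]
side [array([391., 322.]), array([459., 367.])] dist from (420,260) 59.0
spare tumbler top px [[234. 254.]]
```

move_arm --motion "-0.5 0 0.8 0 0 0; -1.1 0 1.7 0 0 0; -1.8 0 2.8 0 1 0; -2.5 0.5 4.5 -0.1 5 -0.4; -3.2 2 6 -0.3 11 -0.9; -4.2 5 7 -0.4 17 -1.3; -5.4 8.5 7.5 -0.5 23 -1.7; -6.6 12 7.5 -0.6 29 -2.2; -7.8 15.5 7.5 -0.7 34.6 -2.6; -8.8 18.5 7.5 -0.7 34.6 -2.6"

```text
time: 14.85
tool_pos: [441.1, 170.3, 220.9]
tcp_rot: [-90.1, 0.7, -0.1]
ft_force: [0.1, -0.9, -3.7]
finger_gap: 63.9
```

```bash
python3 - <<'E'
from h import *
R,a=orient(0,0);rel([420,262,170],R)
E
```

```text
t 14.85 tcp [441.1 170.3 220.9] j [ 15. -12. 105.   0.  87. -75.] F [ 0.1 -0.9 -3.7] gap 63.9
shift cm [-2.11  9.17 -5.09] turn [ 0.09 -0.69  0.05]
```

move_arm --motion "-0.5 2.5 0 0 -0.3 0; -1.2 5.5 -0.5 0 -0.7 0; -1.8 8 -1.5 0 -0.7 0; -2.1 9.2 -3.5 0 -0.7 0; -2.1 9.2 -6 0 -0.7 0; -2.1 9.2 -8.5 0 -0.7 0; -2.1 9.2 -10.5 0 -0.7 0; -2.1 9.2 -11.5 0 -0.7 0; -2.1 9.2 -12 0 -0.7 0; -2.1 9.2 -12 0 -0.7 0"

```text
time: 15.68
tool_pos: [419.7, 259.8, 102.6]
tcp_rot: [-90.0, -0.5, -0.0]
ft_force: [0.4, 0.6, -3.1]
finger_gap: 64.0
```

move_arm --motion "0 0 -0.08 0 0 0; 0 0 -0.16 0 0 0; 0 0 -0.24 0 0 0; 0 0 -0.32 0 0 0; 0 0 -0.4 0 0 0; 0 0 -0.4 0 0 0; 0 0 -0.4 0 0 0"

```text
time: 16.27
tool_pos: [420.4, 260.1, 100.0]
tcp_rot: [-90.0, -0.6, -0.0]
ft_force: [0.2, 0.1, -3.5]
finger_gap: 63.7
```

```bash
python3 - <<'E'
from h import *
from bench import eyes
R,a=orient(0,0);rel([420,262,85],R)
s=eyes.snapshot("scene")
cv2.imwrite("pics/s6.png",cv2.resize(s["image"][220:360,200:380],(771,600),interpolation=cv2.INTER_CUBIC))
E
```

```text
t 16.27 tcp [420.4 260.1 100. ] j [ 26.  -4. 111.  -0.  72. -64.] F [ 0.2  0.1 -3.5] gap 63.7
shift cm [-0.04  0.19 -1.5 ] turn [-0.02  0.63  0.04]
```

View pics/s6.png

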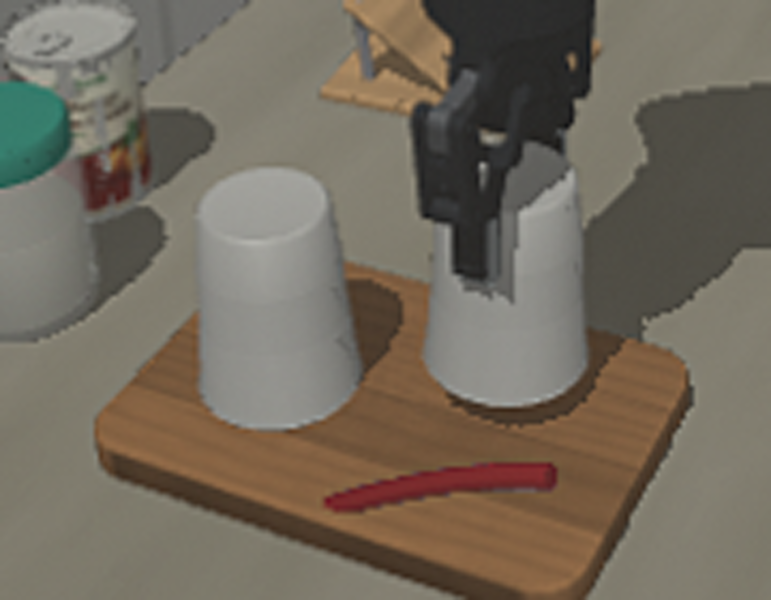

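The tumbler hovers about 10 mm above the board, clear of the spare and the chili. I'll lower it until contact.

move_arm --motion "0 0 -0.15 0 0.3 0; 0 0 -0.3 0 0.6 0; 0 0 -0.45 0 0.6 0; 0 0 -0.6 0 0.6 0; 0 0 -0.7 0 0.6 0; 0 0 -0.7 0 0.6 0; 0 0 -0.7 0 0.6 0"

```text
time: 16.9
tool_pos: [420.3, 260.1, 92.8]
tcp_rot: [-90.0, -0.0, -0.0]
ft_force: [-0.2, -0.7, -3.3]
finger_gap: 63.5
```

move_arm --motion "0 0 -0.08 0 0 0; 0 0 -0.16 0 0 0; 0 0 -0.24 0 0 0; 0 0 -0.24 0 0 0; 0 0 -0.24 0 0 0"

```text
time: 17.32
tool_pos: [420.3, 260.1, 90.4]
tcp_rot: [-90.0, -0.0, -0.0]
ft_force: [-0.4, 0.5, -3.5]
finger_gap: 63.8
```

move_arm --motion "0 0 -0.06 0 0 0; 0 0 -0.12 0 0 0; 0 0 -0.18 0 0 0; 0 0 -0.18 0 0 0; 0 0 -0.18 0 0 0"

```text
time: 17.73
tool_pos: [420.3, 260.1, 88.6]
tcp_rot: [-90.0, -0.0, -0.0]
ft_force: [0.6, 0.1, -1.9]
finger_gap: 64.0
```

move_arm --motion "0 0 -0.06 0 0 0; 0 0 -0.12 0 0 0; 0 0 -0.12 0 0 0; 0 0 -0.12 0 0 0"

```text
time: 18.07
tool_pos: [420.3, 260.1, 87.4]
tcp_rot: [-90.0, -0.0, -0.0]
ft_force: [-0.1, 0.1, -3.3]
finger_gap: 63.4
```

move_arm --motion "0 0 -0.06 0 0 0; 0 0 -0.12 0 0 0; 0 0 -0.12 0 0 0; 0 0 -0.12 0 0 0"

```text
time: 18.4
tool_pos: [420.3, 260.1, 86.2]
tcp_rot: [-90.0, -0.0, -0.0]
ft_force: [-0.1, 0.5, -4.1]
finger_gap: 63.6
```

move_arm --motion "0 0 -0.06 0 0 0; 0 0 -0.12 0 0 0; 0 0 -0.12 0 0 0; 0 0 -0.12 0 0 0"

```text
time: 18.73
tool_pos: [420.3, 260.1, 85.0]
tcp_rot: [-90.0, -0.0, -0.0]
ft_force: [-0.9, -0.3, -5.5]
finger_gap: 63.6
```

move_arm --motion "0 0 -0.06 0 0 0; 0 0 -0.12 0 0 0; 0 0 -0.12 0 0 0; 0 0 -0.12 0 0 0"

```text
time: 19.07
tool_pos: [420.4, 260.1, 83.8]
tcp_rot: [-90.0, -0.0, -0.0]
ft_force: [0.9, 0.5, -2.9]
finger_gap: 63.8
```

move_arm --motion "0 0 -0.06 0 0 0; 0 0 -0.12 0 0 0; 0 0 -0.12 0 0 0; 0 0 -0.12 0 0 0"

```text
time: 19.4
tool_pos: [421.0, 260.2, 83.4]
tcp_rot: [-90.0, -0.1, -0.0]
ft_force: [0.0, -1.3, 2.3]
finger_gap: 63.5
```

move_arm --motion "0 0 -0.05 0 0 0; 0 0 -0.1 0 0 0; 0 0 -0.1 0 0 0; 0 0 -0.1 0 0 0"

```text
time: 19.73
tool_pos: [421.5, 260.3, 83.2]
tcp_rot: [-90.0, -0.2, -0.0]
ft_force: [-0.2, -2.6, 8.5]
finger_gap: 63.6
```

Contact confirmed at +8.5 N. I'll ease off slightly, release, rise and check.

move_arm --motion "0 0 0.08 0 0 0; 0 0 0.08 0 0 0; 0 0 0.08 0 0 0"

```text
time: 19.98
tool_pos: [421.1, 260.2, 83.3]
tcp_rot: [-90.0, -0.1, -0.0]
ft_force: [0.9, -1.6, 6.2]
finger_gap: 63.3
```

move_arm --motion "0 0 0 0 0 0; 0 0 0 0 0 0; 0 0 0 0 0 0; 0 0 0 0 0 0; 0 0 0 0 0 0" --fingers 8.5

```text
time: 20.4
tool_pos: [420.1, 260.1, 82.2]
tcp_rot: [-90.0, 0.0, -0.0]
ft_force: [0.8, 1.1, -0.5]
finger_gap: 85.2
```

move_arm --motion "0 0 0.4 0 0 0; 0 0 1 0 0 0; 0 0 2 0 0 0; 0 0 3.5 0 0 0; 0 0 5.5 0 0 0; 0 0 8 0 0 0; 0 0 11 0 0 0; 0 0 14 0 0 0; 0 0 15 0 0 0; 0 0 15 0 0 0"

```text
time: 21.23
tool_pos: [422.4, 261.1, 237.5]
tcp_rot: [-89.8, -0.4, -0.0]
ft_force: [-0.4, 1.6, -0.5]
finger_gap: 84.9
```

```bash
python3 - <<'E'
from h import *
from bench import eyes
R,a=orient(0,0);rel([420,262,235],R)
s=eyes.snapshot("scene");o=pickle.load(open("d5.pkl","rb"))["scene"]["image"];o0=pickle.load(open("d0.pkl","rb"))["scene"]["image"]
cv2.imwrite("pics/s7.png",s["image"])
g=lambda im:cv2.GaussianBlur(im,(3,3),0).astype(int)
# spare tumbler, spare cup, placed cup: edge shift by template matching
for nm,ref,(x0,x1,y0,y1) in(("spare tumbler",o0,(244,286,258,322)),("spare cup",o,(350,378,166,208)),("placed cup",o,(381,412,174,216))):
    e=lambda im:cv2.Canny(im,40,100).astype(np.float32)
    q=cv2.matchTemplate(e(s["image"])[y0-6:y1+6,x0-6:x1+6],e(ref)[y0:y1,x0:x1],cv2.TM_CCOEFF_NORMED)
    _,v,_,l=cv2.minMaxLoc(q);print(nm,"shift",l[0]-6,l[1]-6,round(v,2))
# new tumbler: bright steel blob upright extents
b=[420.5,260.2];print("pred top/bottom centre",proj(s,[b+[122],b+[21]]).round(1))
h=cv2.cvtColor(s["image"],cv2.COLOR_BGR2HSV);m=cv2.inRange(h,(0,0,90),(180,28,255));m[:240]=0;m[:, :292]=0;m[:, 350:]=0;m[330:]=0
n,l,st,c=cv2.connectedComponentsWithStats(m);k=1+st[1:,4].argmax();print("blob",st[k],c[k].round(1))
print("pred mouth L/R",proj(s,[[b[0]+39.5*np.cos(t),b[1]+39.5*np.sin(t),21] for t in np.linspace(0,6.28,9)]).round().tolist())
E
```

```text
t 21.23 tcp [422.4 261.1 237.5] j [ 26.  -9. 101.   0.  88. -64.] F [-0.4  1.6 -0.5] gap 84.9
shift cm [-0.24  0.09 -0.25] turn [-0.21  0.43  0.04]
spare tumbler shift 0 0 0.97
spare cup shift 0 0 0.97
placed cup shift 0 0 0.75
pred top/bottom centre [[318.9 268.1]
 [319.8 308.5]]
blob [ 299  260   38   62 1982] [317.2 291.1]
pred mouth L/R [[303.0, 303.0], [302.0, 313.0], [311.0, 321.0], [326.0, 321.0], [337.0, 314.0], [338.0, 304.0], [328.0, 297.0], [314.0, 297.0], [303.0, 303.0]]
```

The new tumbler's blob (columns 299–337, rows 260–322) matches an upright tumbler on the board. Neither spare has moved. Handing in.

move_arm --motion "0 0 0 0 0 0; 0 0 0 0 0 0; 0 0 0 0 0 0"

```text
time: 21.53
tool_pos: [419.5, 259.7, 230.6]
tcp_rot: [-90.1, 0.1, -0.0]
ft_force: [-0.3, -0.9, 0.0]
finger_gap: 85.0
```

```bash
python3 -c "
from bench import r
print(r.hand_in())"
```

```text
the job is handed in; nothing more can be done
None
```

The job is done and handed in at about 21.5 s of the 59 s allowed. I pulled the narrow cup off along its axis while the tumbler stayed in the rack, and set it mouth down on the near half of the tray. I then drew the tumbler out and set it mouth down on the near half of the board. Each touched down at under 10 N, going by the wrist-force readings between steps.

**Last checks:**
- **Spares:** neither the spare cup nor the spare tumbler shows any shift in the scene camera (0 pixels, match 0.97).
- **Placed tumbler:** its outline agrees within about 2 pixels with an upright tumbler on the board. It also stands clear of the red chili lying there.
- **Placed cup:** it also shows no shift since I released it, but the match was weaker (0.75).
- **Gripper:** open and about 110 mm above the tumbler, touching nothing.

**Disagreements:**
- My position estimates for the stack and the tray differed by a few millimetres between views (up to about 15 mm sideways for the tray). I corrected them with the wrist camera before each grasp and placing.
- The tumbler was gripped about 2 mm deeper than expected. I handled that by lowering it slowly until the force showed contact.

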